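# Turn a specimen case round the post and seat it in its display corner

### The job

Push the square specimen case up against the rubber-sleeved post and swing it a quarter turn round the post, so that the slot in its side comes to face the end stop. Then slide it along the fence onto the key and hold it pressed home for a second with about 15 newtons, never more than 25, so that it lies flush against both fence and stop; let go of it there. Keep the case flat on the table and leave the other things alone.

Things in the scene. Friction and masses are not known exactly. Their poses are not given: they have to be found in the camera images.
- case: Square wooden case, clear top, 100 x 100 x 42 mm, 0.3 to 0.55 kg, loose on the table; slides at 1.5 to 4 N; too wide to grasp, so push its sides. Origin: centre of underside, z up. A slot 24 mm wide, 18 mm deep, full height, is in the middle of its +x side. It starts before the dock's mouth, on the -y side of the post, slot facing about the dock's +x, its centre 5 to 45 mm to the +x side of the post.
- slot (a point): Mouth of the slot: centre of the case's +x side, 50 mm from the case's origin, 21 mm up.
- dock: Plywood display corner fixed to the table; place and yaw vary. Origin: on the table, where the case's origin lies when home; there the case's +x (slot) points along the dock's +y. Its fence, 30 mm high, 18 mm thick, has its inner face at x = -50 mm, from y = -88 to +68 mm. Slide home along +y, case side against fence and post. The +x and -y sides are open.
- stop: End stop fixed to the dock, bar 100 mm long, 30 mm high, its face at dock y = +50 mm, rubber-faced, hard. Same origin and axes as the dock. At x = 0 a round-nosed key 18 mm wide, 26 mm high sticks out 16 mm to -y and enters the slot with 3 mm to spare each side. Pressed home: the case bears on it with 8 N or more for 0.5 s (a steady push of about 15 N). Over 25 N on any part of the dock is too much.
- post: Fixed rubber-sleeved post, 18 mm diameter, 50 mm high, at the dock's mouth. Origin: on its axis, on the table, at dock (-59, -100) mm; its side is flush with the fence's inner face. Turn the case anticlockwise seen from above: one side bears on the post while the opposite side is pushed nearer its +x end (dock axes).
- jar: Bystander: an open, empty clear glass jar, 66 mm wide, 110 mm tall. Origin: centre of its underside. Not to be moved.
- lid: Bystander: a black jar lid lying on the table, 72 mm wide, 12 mm thick. Origin: centre of its underside. Not to be moved.
- beaker: Bystander: an empty white plastic cup, 70 mm wide at the rim, 90 mm tall. Origin: centre of its underside. Not to be moved.
Mind the look-alikes: they are no part of the job. What is meant by the dock is not turquoise, and is the smaller of those in its own colour.

How it is judged (in metres and radians):
On the way, in this order (a step that is already met when the one before it is completed fails the run):
1. the case bears on the post while it is part way (about 30 to 60 degrees) round its quarter turn (contact force between case and post above 0.4 N and angle between the x axis of case and the x axis of dock, either way round between 0.52 and 1.05 rad), for 0.1 s.
2. the case, slot over the key, is pressed against the end stop with at least 8 N (x of case in the frame of dock between -0.0025 and 0.0025 m and y of case in the frame of dock above -0.0025 m and angle between the y axis of case and the x axis of dock, either way round below 0.03 rad and y of slot in the frame of dock above 0.04 m and contact force between case and stop above 8 N), for 0.5 s.
At the end, for the whole second after the job is handed in: The case lies still and flat in the corner with the slot over the key: within 2.5 mm of the fence and of the end stop, and square to them within 0.03 rad (x of case in the frame of dock between -0.0025 and 0.0025 m and y of case in the frame of dock above -0.0025 m and angle between the y axis of case and the x axis of dock, either way round below 0.03 rad and y of slot in the frame of dock above 0.04 m and linear speed of case below 0.01 m/s and height (world z) of case below 0.004 m); the robot touches nothing.
It fails at once if the case is pressed on the dock (fence, stop or post) with more than 30 N (contact force between case and dock above 30 N).
It fails at once if the robot pushes the case with more than 35 N (contact force between any of the fingers, the arm and case above 35 N).
It fails at once if the case is lifted or tipped off the table (height (world z) of case above 0.012 m or angle between case's own z axis and vertical above 0.12 rad).
It fails at once if the jar, lid or cup is moved by more than 15 mm (distance of any of jar, lid, beaker from where it was at the start of the episode above 0.015 m).
It also fails if it takes over 69 s, if anything falls off the work surface, if the arm or the gripper's body presses on something with over 40 N, if the wrist force passes 120 N, or if a joint passes its speed limit or range.

### The arm

A 6-joint arm with a two-finger parallel gripper is mounted at the origin on the work surface. World frame = base frame: x ahead of the robot, y to its left, z up, the work surface at z = 0. Lengths are in m, angles in degrees, forces in N, time in s.
With the tool pointing down it reaches from about 0.25 to 0.725 m from the base axis. Payload 9.7 kg.
Tool frame: the origin (TCP) lies between the finger pads; the fingertips stand 17 mm ahead of it and the grasp point (between the pads) lies 2 mm behind it; z points along the fingers, y is the direction in which the jaws open and shut (so a half turn about z gives the same grasp; the last joint's range is limited). The gripper opens to 85 mm and grips with 20 to 120 N. Pads are 22 mm wide; open, the fingers measure 114 mm over their backs; the gripper's body (76 mm by 85 mm) begins 54 mm behind the grasp point. The pads swing forward as they close: fully open they stand 13 mm farther back than shut.
Start: joints at [-76.031, 4.979, 10.078, 95.1, 0, 90], TCP at [0.133, -0.534, 0.248] pointing down, gripper open.
Joint ranges: [-179.16, 179.16], [-48.56, 103.87], [-65.8, 70.77], [-126.05, 130.52], [-82.76, 87.17], [-180, 180]. Speed limits (degrees/s): [127.2, 127.2, 147.25, 180, 180, 180].

### API

Orientations are given as [roll, pitch, yaw] about the fixed x, y, z axes, in that order (R = Rz(yaw) Ry(pitch) Rx(roll)).
In Python, from workcell import monitor, cams, order gives the robot as it stands. The module is installed in compiled form; this text tells all that it offers.
- The arm moves only by the shell command python3 -m handwheel 'ROWS' [OPENING] [FORCE]. ROWS is JSON, a list of rows, each a list of 6 numbers: the shift along the tool's x, y, z in m, then the turn, a rotation vector about the tool's x, y, z in degrees. In form: [[tx, ty, tz, wx, wy, wz], ...]. A call has exactly 8 rows; each row shifts and turns the commanded pose from where the row before left it, along the tool's axes as they then stand; what a row does not reach is not made up. A row lasts 1/12 s, in which the tool goes at most 41.7 mm and 7.16 degrees, less where a joint would pass 70% of its speed; a pose out of reach is approached as far as the arm can. A call is refused whole if a number of a shift passes 0.0417 or a number of a turn 7.16, either way. A call with a gripper value outside its range is refused whole. OPENING is the opening, from -1 (shut) to 1 (fully open), set as the call begins (- or left out, the last holds). The fingers move at their own pace and stop on an object; FORCE is the grip in N (left out, the last holds). Time passes only in rows, so rows that do not move let the fingers close, or fill a call up. It gives the time, the measured TCP pose, the force and the opening at its end, in the units of the state.
- monitor.get_obs(): the state, without advancing time (a new reading comes with each control period).
- cams.camera(name): name is "scene" or "top" or "wrist"; returns a dict with "img" (384x512x3 uint8, red, green, blue), "depth" (384x512 float32, m along the optical axis (not along the pixel's ray), 0 where there is no reading), "fx", "fy", "cx", "cy" (pixels), "rvec" (rotation vector, rad) and "tvec" (3), from world to camera coordinates, as OpenCV has them; the wrist camera has in their place "tool_from_camera" (4x4, takes a point from camera to tool coordinates, whose origin is the TCP and whose axes are the flange's). Camera axes: x right, y down, z forward; pixel columns grow to the right and rows downward; lengths in m; the calibration is good to about 2 mm. A picture is of the moment at which its call begins: read the wrist's pose just before it.
- order.job_done(): hands the job in, once; it reports no verdict.
The state is a dict: "time": time; "q": joint angles; "qd": joint speeds; "joint_efforts": joint torques, N m; "ee_pos": TCP position; "tcp_rot": TCP orientation; "wrist_force": force on the tool from outside, world axes, zero at the start; "torque": the same for the moment, N m; "opening": finger opening in m.
Only numpy, scipy, OpenCV 4.12 (cv2) and the standard library are available. Lean on these libraries where they do the work, as an engineer would, in place of code of your own. Each camera call takes 0.05 s, during which the arm holds its last target. There are 200 camera calls.

## Working session

There is one attempt and no reset: what is moved stays moved. The work goes in short steps, Python scripts to look and compute and a shell command to move; the robot and the scene stay as the last step left them, time stands still between calls to the robot, and variables do not carry over. Pictures are saved under pics/ and viewed, about 8 in all and at most 12, crops included, and the job is handed in when it is done.

```bash
mkdir -p pics; cat > h.py <<'E'
import numpy as np, cv2
from workcell import monitor, cams, order
def cam(n):
    c=cams.camera(n); np.savez('pics/'+n+'.npz',**c); return c
def ld(n): return dict(np.load('pics/'+n+'.npz'))
def RT(c):
    return cv2.Rodrigues(np.array(c['rvec'],float))[0], np.array(c['tvec'],float).ravel()
def ray(c,u,v,z):
    R,t=RT(c); d=R.T@np.array([(u-c['cx'])/c['fx'],(v-c['cy'])/c['fy'],1]); o=-R.T@t
    return o+d*(z-o[2])/d[2]
def pix(c,p):
    R,t=RT(c); q=R@np.array(p,float)+t; return c['fx']*q[0]/q[2]+c['cx'],c['fy']*q[1]/q[2]+c['cy']
def cloud(c):
    R,t=RT(c); v,u=np.mgrid[:384,:512]; d=c['depth']
    P=np.stack([(u-c['cx'])/c['fx']*d,(v-c['cy'])/c['fy']*d,d],-1)
    return (P-t)@R
E
python3 - <<'E'
from h import *
o=monitor.get_obs(); print({k:np.round(v,4) for k,v in o.items()})
a=cam('scene'); b=cam('top')
cv2.imwrite('pics/a.png',cv2.resize(a['img'][:,:,::-1],(800,600))); cv2.imwrite('pics/b.png',cv2.resize(b['img'][:,:,::-1],(800,600),interpolation=cv2.INTER_CUBIC))
for c in (a,b):
    R,t=RT(c); print(c['fx'],-R.T@t, R[2])
E
```

```text
{'time': np.float64(0.0), 'q': array([-7.60303e+01,  5.01040e+00,  1.00351e+01,  9.50983e+01,
       -8.00000e-04,  9.00007e+01]), 'qd': array([-0.0467, -0.1369,  0.0218,  0.0141, -0.0193,  0.0196]), 'joint_efforts': array([ 5.00000e-04, -5.20387e+01,  4.64803e+01,  1.63000e-02,
        0.00000e+00,  0.00000e+00]), 'ee_pos': array([ 0.1327, -0.5335,  0.2476]), 'tcp_rot': array([-1.799264e+02,  8.000000e-04,  1.396890e+01]), 'wrist_force': array([-0.4911,  0.5566, -0.0386]), 'torque': array([ 0.0091, -0.0432, -0.0034]), 'opening': np.float64(0.0849)}
481.29898793322485 [ 1.85986904 -0.26115789  1.09162789] [-0.76642598  0.17978656 -0.61665874]
407.448269285171 [0.33366272 0.0478583  1.38939832] [ 0.15135117 -0.01399516 -0.98838098]
```

View pics/a.png

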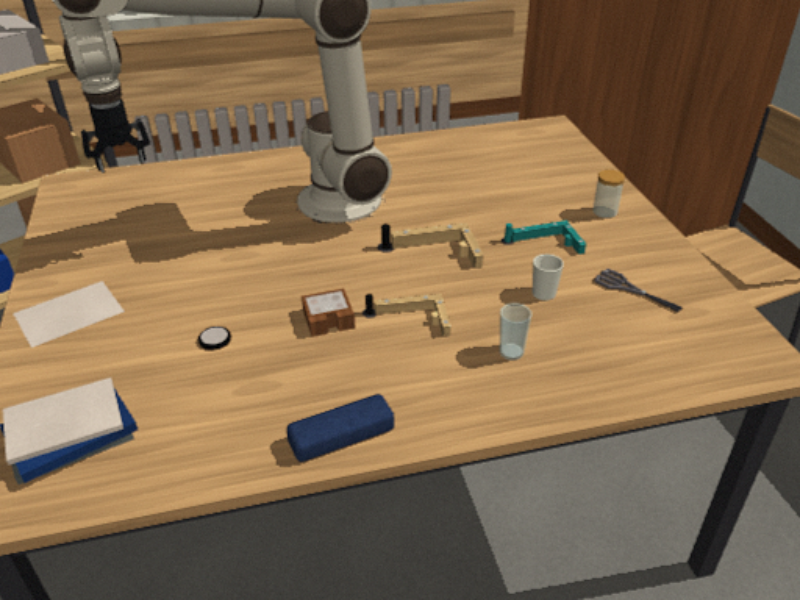

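View pics/b.png

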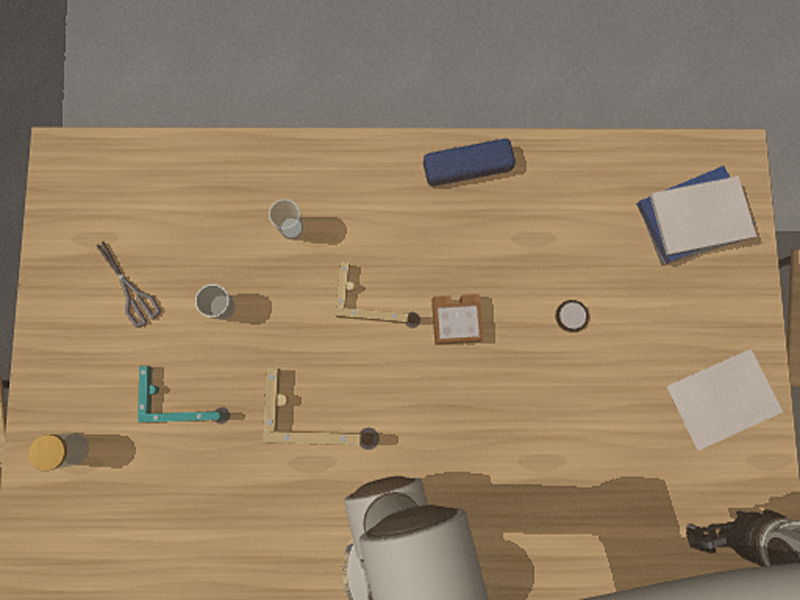

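The three L-shaped docks in the top view are turquoise (180,395), large plywood (315,410) and small plywood (375,295). The small plywood one fits: it isn't turquoise, and it's the smaller of the two in its colour. The case (457,320) sits at the mouth of that dock, with its slot pointing up in the picture (world +x). I'll confirm with an enlarged crop and measure.

```bash
python3 - <<'E'
from h import *
b=ld('top'); C=cloud(b); im=b['img']
u0,u1,v0,v1=205,330,155,230
cv2.imwrite('pics/crop.png',cv2.resize(im[v0:v1,u0:u1,::-1],None,fx=6,fy=6,interpolation=cv2.INTER_CUBIC))
Z=C[...,2]
reg=np.zeros(Z.shape,bool); reg[v0:v1,u0:u1]=1
print('table z',np.median(Z[reg]))
# case: z 0.036-0.048 ; dock: .024-.034 ; post >.046
def rep(name,m):
    P=C[m]; print(name,m.sum(),P.mean(0).round(4)); 
    r=cv2.minAreaRect((P[:,:2]*1000).astype(np.float32)); print(r, cv2.boxPoints(r).round(1).tolist())
case=reg&(Z>.034); case[:,:275]=0; rep('case',case)
post=reg&(Z>.043); post[:,275:]=0; rep('post',post)
dk=reg&(Z>.024)&(Z<.036); dk[:,262:]=0; rep('dock',dk)
stop=dk.copy(); stop[196:]=0; rep('stop',stop)
fence=dk.copy(); fence[:,:226]=0; rep('fence',fence)
hsv=cv2.cvtColor(im,cv2.COLOR_RGB2HSV)
for n,(u,v) in dict(lid=(366,202),jar=(183,140),cup=(136,192)).items():
    print(n, ray(b,u,v,.02).round(3), C[v-3:v+3,u-3:u+3].reshape(-1,3).mean(0).round(3))
E
```

```text
table z -0.00015216606950457795
case 866 [ 0.5179 -0.1124  0.0657]
((444.4912109375, -77.66064453125), (131.70501708984375, 307.90509033203125), 64.60188293457031) [[277.20001220703125, -71.0999984741211], [555.2999877929688, -203.1999969482422], [611.7999877929688, -84.19999694824219], [333.70001220703125, 47.900001525878906]]
post 53 [0.4199 0.0176 0.7826]
((431.995361328125, 9.488395690917969), (15.573001861572266, 210.53196716308594), 72.91445922851562) [[329.1000061035156, 33.0], [530.2999877929688, -28.899999618530273], [534.9000244140625, -14.0], [333.70001220703125, 47.900001525878906]]
dock 414 [0.5593 0.0949 0.0293]
((582.3413696289062, 65.80838012695312), (155.4375457763672, 118.83037567138672), 84.8162841796875) [[516.0999755859375, -6.199999809265137], [634.5, -17.0], [648.5, 137.8000030517578], [530.2000122070312, 148.60000610351562]]
stop 165 [0.5991 0.1311 0.0292]
((599.1973876953125, 125.2059326171875), (34.08235168457031, 95.98922729492188), 84.8162841796875) [[549.9000244140625, 112.5999984741211], [645.5, 103.9000015258789], [648.5, 137.8000030517578], [552.9000244140625, 146.5]]
fence 189 [0.5314 0.0523 0.0294]
((536.7714233398438, 63.37694549560547), (138.87307739257812, 62.07759094238281), 60.408233642578125) [[475.5, 18.299999237060547], [529.5, -12.300000190734863], [598.0999755859375, 108.4000015258789], [544.0999755859375, 139.10000610351562]]
lid [ 0.53  -0.368  0.02 ] [ 0.527 -0.358  0.051]
jar [0.748 0.259 0.02 ] [0.751 0.261 0.016]
cup [0.566 0.414 0.02 ] [0.568 0.417 0.014]
```

View pics/crop.png

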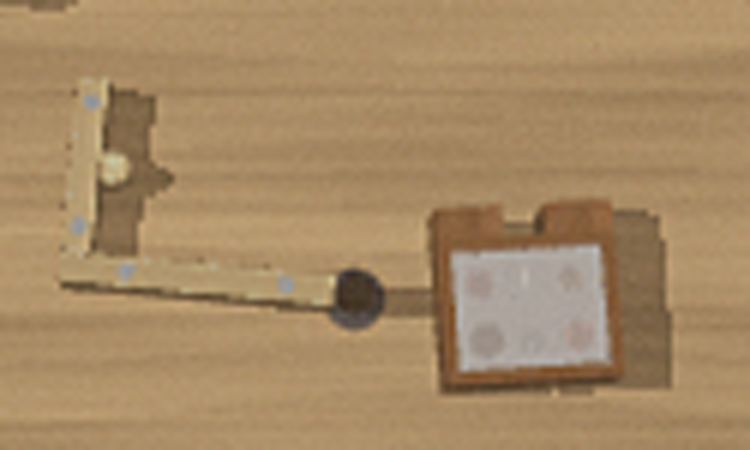

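The crop confirms it: small plywood dock with fence line (110,253)-(335,278), stop at left, black post at (355,298), and case at (527,300) with its slot up. Next I'll fit the edges precisely.

```bash
python3 - <<'E'
from h import *
b=ld('top'); C=cloud(b); Z=C[...,2]
def fit(pts,z):
    W=np.array([ray(b,u,v,z)[:2] for u,v in pts])
    for _ in range(3):
        vx,vy,x,y=cv2.fitLine(W.astype(np.float32),cv2.DIST_HUBER,0,1e-4,1e-4).ravel()
        r=np.abs((W[:,0]-x)*vy-(W[:,1]-y)*vx); W=W[r<max(.003,1.5*np.median(r))]
    return np.array([x,y]),np.array([vx,vy]),len(W),r.mean()
D=(Z>.02)&(Z<.036)
# fence inner edge: topmost dock pixel in columns 226..258 below row 190
top=lambda M,u,a,bb:(a+np.argmax(M[a:bb,u])-.5)
bot=lambda M,u,a,bb:(bb-1-np.argmax(M[a:bb,u][::-1])+.5)
f=[(u,top(D,u,192,208)) for u in range(227,258) if D[192:208,u].any()]
s=[(223.5-0-np.argmax(D[v,208:224][::-1])-0+.0,v) for v in list(range(170,179))+list(range(187,194)) if D[v,208:224].any()]
pf,vf,n,r=fit(f,.03); print('fence',pf,vf,n,r,'ang',np.degrees(np.arctan2(vf[1],vf[0])))
ps,vs,n,r=fit(s,.03); print('stop',ps,vs,n,r,'ang',np.degrees(np.arctan2(vs[1],vs[0])))
# case top
K=(Z>.034)&(Z<.05)
R=[(u,top(K,u,180,205)) for u in list(range(280,287))+list(range(297,305))]
Bt=[(u,bot(K,u,205,225)) for u in range(281,305)]
L=[(270-.5+np.argmax(K[v,270:290]),v) for v in range(193,214)]
Rt=[(315-1+.5-np.argmax(K[v,295:315][::-1]),v) for v in range(193,214)]
cs={}
for n,q in dict(front=R,back=Bt,left=L,right=Rt).items():
    p,v,k,r=fit(q,.042); cs[n]=(p,v); print(n,p.round(4),'ang',np.degrees(np.arctan2(v[1],v[0])).round(2),k,r.round(4))
hsv=b['img'][...,:].max(-1); 
P=(hsv<75); P[:, :255]=0;P[:,275:]=0;P[:193]=0;P[212:]=0
Q=(Z>.042)&(Z<.056);Q[:, :255]=0;Q[:,275:]=0;Q[:193]=0;Q[212:]=0
v,u=np.nonzero(Q);print('post depth',len(u),C[Q].mean(0).round(4),'circle',[(ray(b,*cv2.minEnclosingCircle(np.stack([u,v],1).astype(np.float32))[0],.05)).round(4)])
# slot
print(''.join('\n'+''.join('#' if K[v,u] else '.' for u in range(270,312)) for v in range(184,226)))
E
```

```text
fence [0.54037905 0.05415775] [0.09485526 0.9954911 ] 31 0.0008487233390537121 ang 84.55701
stop [0.6046267  0.12303134] [ 0.9949219  -0.10064971] 16 0.0007977021693103194 ang -5.776585
front [ 0.5732 -0.1191] ang -85.44 15 0.0012
back [ 0.4729 -0.1138] ang -86.36 24 0.0008
left [ 0.5245 -0.0649] ang 4.27 21 0.0009
right [ 0.5243 -0.1654] ang 4.28 21 0.0008
post depth 24 [ 0.5241 -0.019   0.0493] circle [array([ 0.5243, -0.019 ,  0.05  ])]

..........................................
..........................................
..........................................
..........................................
...............................######.....
..............#####......############.....
.......############......#########.##.....
.......############.......###########.....
.......############......############.....
.......############.......###########.....
.......####.#########################.....
.......##############################.....
........##.###########################....
........##############################....
........##############################....
........##
[... 450 characters left out ...]
#########...
........###############################...
.........##############################...
.........##############################...
.........##############################...
.........##############################...
.........##############################...
.........##############################...
.........##############################...
.........##################...............
.........###..............................
..........................................
..........................................
..........................................
..........................................
..........................................
..........................................
```

The fits agree. Dock yaw is about -5.6° with origin (0.5925, 0.0739), and the predicted post (0.524, -0.020) matches the measured (0.524, -0.019). The case is at (0.523, -0.1155), yaw about +4.2°.

The plan is to push the case about 25 mm along dock +x with two spread fingers, which squares it and improves the lever arm. Then I push +y to the post, swing it round, and slide it home.

```bash
cat >> h.py <<'E'
from scipy.spatial.transform import Rotation as Ro
PSI=np.radians(-5.6); O=np.array([.5925,.0739]); EX=np.array([np.cos(PSI),np.sin(PSI)]); EY=np.array([-EX[1],EX[0]])
def d2w(x,y): return O+EX*x+EY*y
def w2d(p): q=np.array(p[:2])-O; return np.array([q@EX,q@EY])
def st(goal=None,z=None,yaw=None):
    o=monitor.get_obs(); p=np.array(o['ee_pos']); R=Ro.from_euler('xyz',o['tcp_rot'],degrees=True).as_matrix()
    f=np.array(o['wrist_force']); fd=w2d(f[:2]+O)
    print('t %.2f'%o['time'],'tcp',p.round(4),'rpy',np.round(o['tcp_rot'],2),'dock mm',(1000*w2d(p)).round(1),'F dock',fd.round(1),'Fz',f[2].round(1),'open',round(float(o['opening']),4),'q',np.round(o['q'],0))
    if goal is not None:
        g=np.array([*d2w(*goal),p[2] if z is None else z])
        if yaw is not None: R=Ro.from_euler('xyz',[180,0,yaw],degrees=True).as_matrix()
        s=R.T@(g-p); print('tool shift',s.round(4),'per 8:',(s/8).round(4))
E
python3 -m handwheel '[[0,0,0,0,0,2.45],[0,0,0,0,0,2.45],[0,0,0,0,0,2.45],[0,0,0,0,0,2.45],[0,0,0,0,0,2.45],[0,0,0,0,0,2.45],[0,0,0,0,0,2.45],[0,0,0,0,0,2.45]]' 0
python3 -c "
from h import *
c=np.array([.523,-.1155]);print('case dock',w2d(c)*1000, 'post',w2d([.5242,-.0193])*1000)
st(w2d([.43,-.111]))"
```

```text
time: 0.77
ee_pos: [0.1327, -0.5336, 0.2478]
tcp_rot: [-180.0, 0.0, -5.8]
wrist_force: [0.4, 0.2, -0.2]
opening: 0.0429
case dock [ -50.68610308 -195.27808109] post [-58.87930516 -99.42010573]
t 0.77 tcp [ 0.1327 -0.5336  0.2478] rpy [-1.7996e+02  2.0000e-02 -5.7500e+00] dock mm [-398.3 -649.5] F dock [0.4 0.2] Fz -0.2 open 0.0429 q [-76.   5.  10.  95.   0. 110.]
tool shift [ 2.534e-01 -4.503e-01  3.000e-04] per 8: [ 0.0317 -0.0563  0.    ]
```

```bash
R='x'
python3 -m handwheel '[[0.0158,-0.0281,0,0,0,0],[0.0158,-0.0281,0,0,0,0],[0.0158,-0.0281,0,0,0,0],[0.0158,-0.0281,0,0,0,0],[0.0158,-0.0281,0,0,0,0],[0.0158,-0.0281,0,0,0,0],[0.0158,-0.0281,0,0,0,0],[0.0158,-0.0281,0,0,0,0]]'
python3 -m handwheel '[[0.0158,-0.0281,0,0,0,0],[0.0158,-0.0281,0,0,0,0],[0.0158,-0.0281,0,0,0,0],[0.0158,-0.0281,0,0,0,0],[0.0158,-0.0281,0,0,0,0],[0.0158,-0.0281,0,0,0,0],[0.0158,-0.0281,0,0,0,0],[0.0158,-0.0281,0,0,0,0]]'
python3 -m handwheel '[[0,0,0.02,0,0,0],[0,0,0.02,0,0,0],[0,0,0.02,0,0,0],[0,0,0.02,0,0,0],[0,0,0.02,0,0,0],[0,0,0.02,0,0,0],[0,0,0,0,0,0],[0,0,0,0,0,0]]'
python3 -c "
from h import *
st(w2d([.43,-.111]),.03)
o=monitor.get_obs();c=cam('wrist');cv2.imwrite('pics/w1.png',c['img'][:,:,::-1]);print(c['tool_from_camera'].round(3))"
```

```text
time: 1.43
ee_pos: [0.2811, -0.321, 0.2481]
tcp_rot: [-180.0, 0.0, -5.6]
wrist_force: [-0.2, -1.6, 0.5]
opening: 0.0425
time: 2.1
ee_pos: [0.429, -0.1095, 0.2481]
tcp_rot: [180.0, 0.0, -5.6]
wrist_force: [0.1, -0.6, -0.0]
opening: 0.0426
time: 2.77
ee_pos: [0.4278, -0.1109, 0.1278]
tcp_rot: [-180.0, 0.1, -5.6]
wrist_force: [-0.7, -0.3, 0.3]
opening: 0.0429
t 2.77 tcp [ 0.4278 -0.1109  0.1278] rpy [-1.7998e+02  1.2000e-01 -5.6300e+00] dock mm [-145.9 -200. ] F dock [-0.6 -0.4] Fz 0.3 open 0.0429 q [-15. -10. -18.  82.  -0. 171.]
tool shift [ 0.0024 -0.0001  0.0978] per 8: [ 0.0003 -0.      0.0122]
[[ 0.001 -0.965 -0.261  0.065]
 [ 1.     0.001  0.    -0.   ]
 [-0.    -0.261  0.965 -0.125]
 [ 0.     0.     0.     1.   ]]
```

View pics/w1.png

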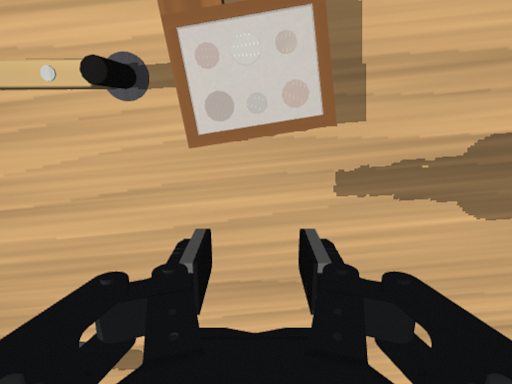

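The wrist view shows the case slightly skewed ahead of the spread fingers, with the post at left (120,72), as expected. Joint 6 is at 171°, so later turns have to use negative wz. Now I descend and push +x.

```bash
python3 -m handwheel '[[0,0,0.018,0,0,0],[0,0,0.018,0,0,0],[0,0,0.018,0,0,0],[0,0,0.018,0,0,0],[0,0,0.018,0,0,0],[0,0,0.008,0,0,0],[0,0,0,0,0,0],[0,0,0,0,0,0]]'
python3 -m handwheel '[[0.004,0,0,0,0,0],[0.004,0,0,0,0,0],[0.004,0,0,0,0,0],[0.004,0,0,0,0,0],[0.004,0,0,0,0,0],[0.004,0,0,0,0,0],[0.003,0,0,0,0,0],[0.003,0,0,0,0,0]]'
python3 -c "
from h import *
st()"
python3 -m handwheel '[[0.004,0,0,0,0,0],[0.004,0,0,0,0,0],[0.004,0,0,0,0,0],[0.004,0,0,0,0,0],[0.004,0,0,0,0,0],[0.004,0,0,0,0,0],[0.004,0,0,0,0,0],[0.001,0,0,0,0,0]]'
python3 -c "
from h import *
st()"
```

```text
time: 3.48
ee_pos: [0.429, -0.1112, 0.0314]
tcp_rot: [180.0, -0.1, -5.6]
wrist_force: [0.0, -0.2, -0.3]
opening: 0.0429
time: 4.15
ee_pos: [0.4585, -0.114, 0.0302]
tcp_rot: [-180.0, 0.0, -5.6]
wrist_force: [-3.4, 1.3, 2.2]
opening: 0.0432
t 4.15 tcp [ 0.4585 -0.114   0.0302] rpy [-1.7999e+02  3.0000e-02 -5.6300e+00] dock mm [-115.  -200.1] F dock [-3.5  1. ] Fz 2.2 open 0.0432 q [-14.  -4. -23.  71.   0. 172.]
time: 4.82
ee_pos: [0.4869, -0.1166, 0.0301]
tcp_rot: [-180.0, 0.1, -5.6]
wrist_force: [-7.2, 2.3, 6.3]
opening: 0.0428
t 4.82 tcp [ 0.4869 -0.1166  0.0301] rpy [-1.7997e+02  9.0000e-02 -5.6100e+00] dock mm [ -86.5 -199.9] F dock [-7.4  1.6] Fz 6.3 open 0.0428 q [-13.  -0. -19.  71.   0. 172.]
```

```bash
python3 -m handwheel '[[-0.01,0,0,0,0,0],[-0.015,0,0,0,0,0],[0,0,-0.02,0,0,0],[0,0,-0.025,0,0,0],[0,0,-0.025,0,0,0],[0,0.015,-0.02,0,0,0],[0,0.03,0,0,0,0],[0,0.03,0,0,0,0]]'
python3 -m handwheel '[[0,0,0,0,0,-7],[0,0,0,0,0,-7],[0,0,0,0,0,-7],[0,0,0,0,0,-7],[0,0,0,0,0,-7],[0,0,0,0,0,-7],[0,0,0,0,0,-7],[0,0,0,0,0,-7]]'
python3 -m handwheel '[[0,0,0,0,0,-7],[0,0,0,0,0,-7],[0,0,0,0,0,-7],[0,0,0,0,0,-7],[0,0,0,0,0,-6],[0,0,0,0,0,0],[0,0,0,0,0,0],[0,0,0,0,0,0]]'
python3 -c "
from h import *
st((-.016,-.281))"
```

```text
time: 5.48
ee_pos: [0.4553, -0.1897, 0.1221]
tcp_rot: [179.9, -0.2, -5.5]
wrist_force: [0.8, 1.0, 0.4]
opening: 0.0428
time: 6.15
ee_pos: [0.4544, -0.1891, 0.1202]
tcp_rot: [180.0, 0.0, 50.7]
wrist_force: [-0.6, 0.3, -0.4]
opening: 0.0426
time: 6.82
ee_pos: [0.4547, -0.1891, 0.1203]
tcp_rot: [180.0, 0.0, 84.2]
wrist_force: [-0.4, 0.2, -0.1]
opening: 0.0429
t 6.82 tcp [ 0.4547 -0.1891  0.1203] rpy [1.7999e+02 1.0000e-02 8.4160e+01] dock mm [-111.5 -275.2] F dock [-0.4  0.2] Fz -0.1 open 0.0429 q [-23.  -3. -13.  81.  -0.  73.]
tool shift [-0.0054  0.0955  0.    ] per 8: [-0.0007  0.0119  0.    ]
```

```bash
python3 -m handwheel '[[-0.001,0.016,0,0,0,0],[-0.001,0.016,0,0,0,0],[-0.001,0.016,0,0,0,0],[-0.001,0.016,0,0,0,0],[-0.001,0.016,0,0,0,0],[0,0.0155,0,0,0,0],[0,0,0,0,0,0],[0,0,0,0,0,0]]'
python3 -c "
from h import *
st(); o=monitor.get_obs()
c=cam('wrist');cv2.imwrite('pics/w2.png',c['img'][:,:,::-1])
R=Ro.from_euler('xyz',o['tcp_rot'],degrees=True).as_matrix();T=c['tool_from_camera']
v,u=np.mgrid[:384,:512];d=c['depth'];P=np.stack([(u-c['cx'])/c['fx']*d,(v-c['cy'])/c['fy']*d,d],-1)
W=((P@T[:3,:3].T+T[:3,3])@R.T+o['ee_pos']);Z=W[...,2]
hsv=cv2.cvtColor(c['img'],cv2.COLOR_RGB2HSV)
D=np.stack([(W[...,:2]-O)@EX,(W[...,:2]-O)@EY],-1)*1000
m=(Z>.037)&(Z<.047)&(D[...,1]>-255)&(D[...,1]<-120)&(abs(D[...,0]+26)<75)
r=cv2.minAreaRect(D[m].astype(np.float32));print('case',m.sum(),r,Z[m].mean())
m=(Z>.046)&(Z<.054)&(D[...,1]>-125);print('post',m.sum(),D[m].mean(0), D[m].min(0),D[m].max(0))
"
```

```text
time: 7.48
ee_pos: [0.5494, -0.2033, 0.1198]
tcp_rot: [-179.9, -0.0, 84.3]
wrist_force: [0.3, 0.7, 0.1]
opening: 0.043
t 7.48 tcp [ 0.5494 -0.2033  0.1198] rpy [-1.7994e+02 -1.0000e-02  8.4280e+01] dock mm [ -15.8 -280.1] F dock [0.3 0.7] Fz 0.1 open 0.043 q [-20.   9.   1.  81.  -0.  75.]
case 26203 ((-26.673715591430664, -203.75901794433594), (100.33858489990234, 100.59477996826172), 89.91126251220703) 0.040657867297865094<string>:12: RuntimeWarning: Mean of empty slice.
  ret = um.true_divide(
Traceback (most recent call last):
ValueError: zero-size array to reduction operation minimum which has no identity
```

View pics/w2.png

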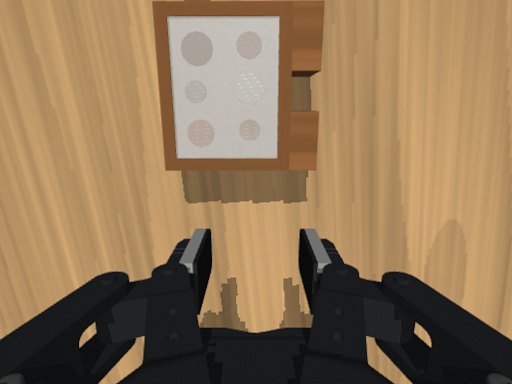

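The case is square to the dock at (-27, -204) mm with its slot to +x, so the lever arm is about 32 mm. Next I descend and push +y to the post.

```bash
python3 -m handwheel '[[0,0,0.018,0,0,0],[0,0,0.018,0,0,0],[0,0,0.018,0,0,0],[0,0,0.018,0,0,0],[0,0,0.018,0,0,0],[0,0,0,0,0,0],[0.002,0,0,0,0,0],[0.004,0,0,0,0,0]]'
python3 -m handwheel '[[0.005,0,0,0,0,0],[0.005,0,0,0,0,0],[0.005,0,0,0,0,0],[0.005,0,0,0,0,0],[0.005,0,0,0,0,0],[0.005,0,0,0,0,0],[0.005,0,0,0,0,0],[0.005,0,0,0,0,0]]'
python3 -c "
from h import *
st()"
python3 -m handwheel '[[0.003,0,0,0,0,0],[0.002,0,0,0,0,0],[0.002,0,0,0,0,0],[0.001,0,0,0,0,0],[0.001,0,0,0,0,0],[0.001,0,0,0,0,0],[0,0,0,0,0,0],[0,0,0,0,0,0]]'
python3 -c "
from h import *
st()"
```

```text
time: 8.2
ee_pos: [0.5501, -0.1977, 0.0316]
tcp_rot: [179.9, 0.0, 84.3]
wrist_force: [-0.8, -0.1, 0.9]
opening: 0.0426
time: 8.87
ee_pos: [0.5548, -0.1581, 0.0318]
tcp_rot: [179.9, 0.1, 84.3]
wrist_force: [0.1, -6.2, 3.5]
opening: 0.0431
t 8.87 tcp [ 0.5548 -0.1581  0.0318] rpy [1.7986e+02 1.3000e-01 8.4350e+01] dock mm [ -14.9 -234.6] F dock [ 0.7 -6.1] Fz 3.5 open 0.0431 q [-16.  10.  -9.  71.  -0.  80.]
time: 9.53
ee_pos: [0.5558, -0.1482, 0.0318]
tcp_rot: [179.9, 0.1, 84.4]
wrist_force: [-0.8, -5.6, 4.9]
opening: 0.0426
t 9.53 tcp [ 0.5558 -0.1482  0.0318] rpy [1.7986e+02 1.1000e-01 8.4350e+01] dock mm [ -14.9 -224.6] F dock [-0.3 -5.7] Fz 4.9 open 0.0426 q [-15.  10.  -9.  71.  -0.  81.]
```

```bash
python3 -m handwheel '[[0.001,0,0,0,0,0],[0.001,0,0,0,0,0],[0.001,0,0,0,0,0],[0.001,0,0,0,0,0],[0.001,0,0,0,0,0],[0.0005,0,0,0,0,0],[0,0,0,0,0,0],[0,0,0,0,0,0]]'
python3 -c "
from h import *
st()"
python3 -m handwheel '[[0.0025,0.0029,0,0,0,-1.5],[0.0012,0.0029,0,0,0,-1.5],[0.0012,0.0029,0,0,0,-1.5],[0.0012,0.0029,0,0,0,-1.5],[0.0012,0.0029,0,0,0,-1.5],[0.0012,0.0029,0,0,0,-1.5],[0.0012,0.0029,0,0,0,-1.5],[0.0012,0.0029,0,0,0,-1.5]]'
python3 -c "
from h import *
st()"
```

```text
time: 10.2
ee_pos: [0.5563, -0.1444, 0.0319]
tcp_rot: [179.8, 0.3, 84.3]
wrist_force: [-1.2, -15.1, 3.4]
opening: 0.0428
t 10.20 tcp [ 0.5563 -0.1444  0.0319] rpy [179.85   0.31  84.3 ] dock mm [ -14.7 -220.8] F dock [  0.3 -15.1] Fz 3.4 open 0.0428 q [-14.  10.  -9.  71.  -0.  81.]
time: 10.87
ee_pos: [0.5808, -0.1349, 0.0321]
tcp_rot: [179.8, 0.5, 96.3]
wrist_force: [4.7, -20.5, 0.2]
opening: 0.0429
t 10.87 tcp [ 0.5808 -0.1349  0.0321] rpy [179.79   0.47  96.33] dock mm [   8.8 -208.9] F dock [  6.6 -20. ] Fz 0.2 open 0.0429 q [-13.  12.  -6.  72.  -0.  71.]
```

```bash
python3 -m handwheel '[[0.0005,0.0039,0,0,0,-2],[0.0012,0.0039,0,0,0,-2],[0.0014,0.0039,0,0,0,-2],[0.0014,0.0039,0,0,0,-2],[0.0014,0.0039,0,0,0,-2],[0.0014,0.0039,0,0,0,-2],[0.0014,0.0039,0,0,0,-2],[0.0014,0.0039,0,0,0,-2]]'
python3 -c "
from h import *
st()"

```

```text
time: 11.53
ee_pos: [0.6082, -0.116, 0.0319]
tcp_rot: [179.9, 0.3, 112.4]
wrist_force: [2.4, -10.7, 2.1]
opening: 0.0428
t 11.53 tcp [ 0.6082 -0.116   0.0319] rpy [179.91   0.28 112.42] dock mm [  34.1 -187.5] F dock [  3.5 -10.4] Fz 2.1 open 0.0428 q [-11.  15.  -2.  72.  -0.  57.]
```

```bash
python3 -m handwheel '[[0.0014,0.0039,0,0,0,-2],[0.0014,0.0039,0,0,0,-2],[0.0014,0.0039,0,0,0,-2],[0.0014,0.0039,0,0,0,-2],[0.0014,0.0039,0,0,0,-2],[0.0014,0.0039,0,0,0,-2],[0.0014,0.0039,0,0,0,-2],[0.0014,0.0039,0,0,0,-2]]'
python3 -c "
from h import *
st(); o=monitor.get_obs()
c=cam('wrist'); cv2.imwrite('pics/w3.png',c['img'][:,:,::-1])"

```

```text
time: 12.2
ee_pos: [0.6298, -0.0904, 0.0319]
tcp_rot: [179.9, 0.3, 128.4]
wrist_force: [3.4, -8.1, 1.8]
opening: 0.0428
t 12.20 tcp [ 0.6298 -0.0904  0.0319] rpy [179.94   0.26 128.44] dock mm [  53.2 -159.9] F dock [ 4.1 -7.8] Fz 1.8 open 0.0428 q [-8. 18.  1. 73. -0. 43.]
```

View pics/w3.png

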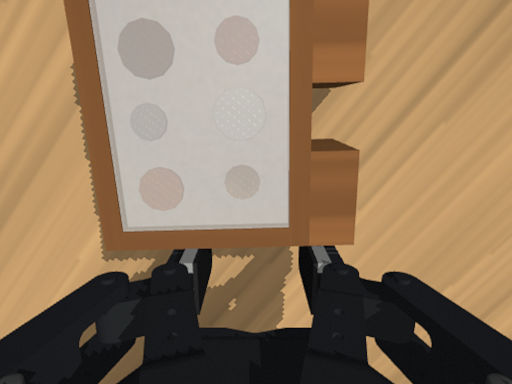

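The case lies flat against both fingers, with its lower edge at row 240, and has turned about 44°. The force shows it bearing on the post, so I keep swinging.

```bash
python3 -m handwheel '[[0.0016,0.0039,0,0,0,-2],[0.0016,0.0039,0,0,0,-2],[0.0014,0.0039,0,0,0,-2],[0.0014,0.0039,0,0,0,-2],[0.0013,0.0039,0,0,0,-2],[0.0013,0.0039,0,0,0,-2],[0.0013,0.0039,0,0,0,-2],[0.0013,0.0039,0,0,0,-2]]'
python3 -c "
from h import *
st()"
python3 -m handwheel '[[0.0013,0.0039,0,0,0,-2],[0.0013,0.0039,0,0,0,-2],[0.0013,0.0039,0,0,0,-2],[0.0013,0.0039,0,0,0,-2],[0.0013,0.0039,0,0,0,-2],[0.0012,0.0039,0,0,0,-2],[0.0012,0.0039,0,0,0,-2],[0.0012,0.0039,0,0,0,-2]]'
python3 -c "
from h import *
st()"

```

```text
time: 12.92
ee_pos: [0.644, -0.06, 0.0318]
tcp_rot: [180.0, 0.3, 144.5]
wrist_force: [5.1, -5.6, 2.0]
opening: 0.0433
t 12.92 tcp [ 0.644  -0.06    0.0318] rpy [179.96   0.26 144.45] dock mm [  64.3 -128.2] F dock [ 5.7 -5.1] Fz 2.0 open 0.0433 q [-5. 19.  3. 73. -0. 30.]
time: 13.58
ee_pos: [0.6496, -0.0274, 0.0317]
tcp_rot: [-180.0, 0.2, 160.5]
wrist_force: [3.7, -4.4, 2.2]
opening: 0.0428
t 13.58 tcp [ 0.6496 -0.0274  0.0317] rpy [-179.99    0.2   160.46] dock mm [ 66.7 -95.3] F dock [ 4.1 -4.1] Fz 2.2 open 0.0428 q [-2. 20.  3. 73. -0. 17.]
```

```bash
python3 -m handwheel '[[0.0014,0.0039,0,0,0,-2],[0.0014,0.0039,0,0,0,-2],[0.0014,0.0039,0,0,0,-2],[0.0014,0.0039,0,0,0,-2],[0.0014,0.0039,0,0,0,-2],[0.0014,0.0039,0,0,0,-2],[0.0014,0.0039,0,0,0,-2],[0,0,0,0,0,0]]'
python3 -c "
from h import *
st()"

```

```text
time: 14.25
ee_pos: [0.6492, 0.0006, 0.0328]
tcp_rot: [-179.9, 0.6, 174.5]
wrist_force: [15.6, -10.1, -0.9]
opening: 0.0427
t 14.25 tcp [6.492e-01 6.000e-04 3.280e-02] rpy [-179.85    0.57  174.5 ] dock mm [ 63.6 -67.4] F dock [16.5 -8.6] Fz -0.9 open 0.0427 q [ 0. 19.  3. 73. -0.  6.]
```

```bash
python3 -m handwheel '[[-0.002,0,0,0,0,0],[-0.005,0,0,0,0,0],[-0.01,0,0,0,0,0],[-0.013,0,0,0,0,0],[0,0,-0.02,0,0,0],[0,0,-0.03,0,0,0],[0,0,-0.04,0,0,0],[0,0,0,0,0,0]]'
cat >> h.py <<'E'
def wcase():
    o=monitor.get_obs(); c=cam('wrist')
    R=Ro.from_euler('xyz',o['tcp_rot'],degrees=True).as_matrix();T=c['tool_from_camera']
    v,u=np.mgrid[:384,:512];d=c['depth'];P=np.stack([(u-c['cx'])/c['fx']*d,(v-c['cy'])/c['fy']*d,d],-1)
    W=((P@T[:3,:3].T+T[:3,3])@R.T+o['ee_pos']);Z=W[...,2]
    D=np.stack([(W[...,:2]-O)@EX,(W[...,:2]-O)@EY],-1)*1000
    h=cv2.cvtColor(c['img'],cv2.COLOR_RGB2HSV)
    m=((Z>.036)&(Z<.048)&(d>.02)).astype(np.uint8)
    n,l,s,ce=cv2.connectedComponentsWithStats(m); i=1+np.argmax(s[1:,4]); m=l==i
    r=cv2.minAreaRect(D[m].astype(np.float32)); print('case',m.sum(),np.round(r[0],1),np.round(r[1],1),round(r[2],2),'z',Z[m].mean().round(4),'pixbox',s[i])
    return c,D,Z,m
E
python3 -c "
from h import *
st(); c,D,Z,m=wcase(); cv2.imwrite('pics/w4.png',c['img'][:,:,::-1])"

```

```text
time: 14.92
ee_pos: [0.6776, -0.0009, 0.1289]
tcp_rot: [179.9, 0.6, 174.4]
wrist_force: [0.9, -0.4, 2.3]
opening: 0.0424
t 14.92 tcp [ 0.6776 -0.0009  0.1289] rpy [179.92   0.56 174.39] dock mm [ 92.  -66.1] F dock [ 0.9 -0.4] Fz 2.3 open 0.0424 q [-0. 21. 16. 84.  0.  6.]
case 21703 [  6.6 -80. ] [ 89.8 100.4] 2.35 z 0.0406 pixbox [  146     0   166   149 21703]
```

View pics/w4.png

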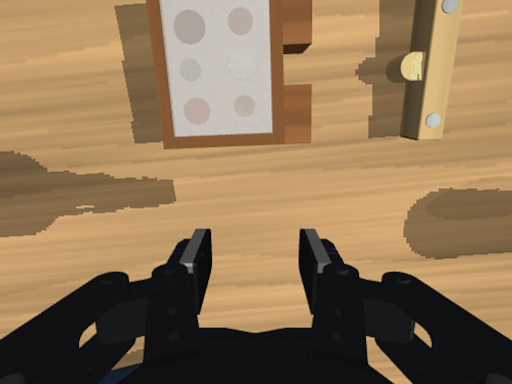

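The case has swung round: its slot faces the stop and key (key at (412,65)). It is about 2° over-rotated, and the two-finger push should square it. Next I move behind it.

```bash
python3 -m handwheel '[[0.0115,-0.0125,0,0,0,0],[0.0115,-0.0125,0,0,0,0],[0.0115,-0.0125,0,0,0,0],[0.0115,-0.0125,0,0,0,0],[0.0115,-0.0125,0,0,0,0],[0.0115,-0.0125,0,0,0,0],[0.0115,-0.0125,0,0,0,0],[0.0115,-0.0125,0,0,0,0]]'
python3 -m handwheel '[[0,0,0,0,0,7],[0,0,0,0,0,7],[0,0,0,0,0,7],[0,0,0,0,0,7],[0,0,0,0,0,7],[0,0,0,0,0,7],[0,0,0,0,0,7],[0,0,0,0,0,7]]'
python3 -m handwheel '[[0,0,0,0,0,7],[0,0,0,0,0,7],[0,0,0,0,0,7],[0,0,0,0,0,7],[0,0,0,0,0,6],[0,0,0,0,0,0],[0,0,0,0,0,0],[0,0,0,0,0,0]]'
python3 -c "
from h import *
st((0,-.17)); c,D,Z,m=wcase(); cv2.imwrite('pics/w5.png',c['img'][:,:,::-1])
m2=(Z>.025)&(Z<.034)&(abs(D[...,0]+52)<30);print(m2.sum())
for y in range(-85,0,10):
    k=m2&(abs(D[...,1]-y)<3); print(y,k.sum(),D[k][:,0].max() if k.any() else '',end=' | ')
k=(Z>.046)&(Z<.054)&(D[...,0]<0)&(D[...,0]>-90)&(abs(D[...,1]+100)<25); print('post',k.sum(),D[k].mean(0) if k.any() else '')
"

```

```text
time: 15.63
ee_pos: [0.5728, -0.092, 0.1197]
tcp_rot: [180.0, -0.1, 174.4]
wrist_force: [1.1, -0.1, 1.0]
opening: 0.0429
time: 16.3
ee_pos: [0.5735, -0.0915, 0.1197]
tcp_rot: [-180.0, -0.1, 118.0]
wrist_force: [-0.2, 0.3, 0.1]
opening: 0.0422
time: 16.97
ee_pos: [0.5736, -0.0918, 0.12]
tcp_rot: [-180.0, -0.0, 84.6]
wrist_force: [0.1, -0.1, 0.4]
opening: 0.0425
t 16.97 tcp [ 0.5736 -0.0918  0.12  ] rpy [-1.7997e+02 -1.0000e-02  8.4580e+01] dock mm [  -2.6 -166.8] F dock [ 0.1 -0.1] Fz 0.4 open 0.0425 q [-9.  9. -0. 81.  0. 86.]
tool shift [-0.0033  0.0026 -0.    ] per 8: [-0.0004  0.0003 -0.    ]
case 24277 [  1.6 -83.9] [100.5  91.1] 2.39 z 0.0407 pixbox [  176     0   172   156 24277]
2280
-85 249 -51.14652979707822 | -75 253 -51.32907922814552 | -65 253 -51.799900440413914 | -55 258 -52.08418701031911 | -45 263 -52.72267464573823 | -35 43 -53.044676022060415 | -25 0  | -15 0  | -5 0  | post 683 [ -58.55559326 -100.40589106]
```

View pics/w5.png

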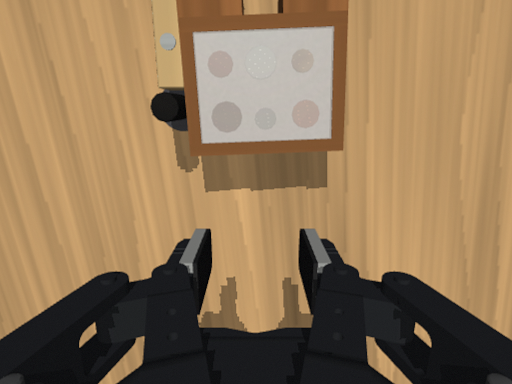

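```bash
python3 -c "
from h import *
st(); c,D,Z,m=wcase()
m2=(Z>.025)&(Z<.034)&(D[...,0]<-45)&(D[...,0]>-90)
ys=[];xs=[]
for y in range(-86,-36,4):
    k=m2&(abs(D[...,1]-y)<2); ys.append(y); xs.append(np.percentile(D[k][:,0],2))
print(np.round(xs,1),np.degrees(np.polyfit(ys,xs,1)[0]))
# case edges
e=[];
for y in range(-120,-45,5):
    k=m&(abs(D[...,1]-y)<2); e.append((y,np.percentile(D[k][:,0],1),np.percentile(D[k][:,0],99)))
e=np.array(e); print(e.round(1).tolist()); print(np.degrees(np.polyfit(e[:,0],e[:,1],1)[0]),np.degrees(np.polyfit(e[:,0],e[:,2],1)[0]))
# pixel-based fence outer edge rays on z=.03
"

```

```text
t 17.02 tcp [ 0.5737 -0.0919  0.1201] rpy [-1.7998e+02 -1.0000e-02  8.4540e+01] dock mm [  -2.6 -166.8] F dock [0.3 1.2] Fz -0.2 open 0.0424 q [-9.  9. -0. 81.  0. 86.]
case 24267 [  1.6 -84.1] [100.5  90.9] 2.28 z 0.0407 pixbox [  176     0   172   156 24267]
[-67.3 -67.6 -67.4 -67.7 -67.6 -67.6 -67.7 -67.5 -68.  -67.7 -67.7 -68.
 -68. ] -0.6496234446763399
[[-120.0, -45.8, 51.8], [-115.0, -45.9, 51.9], [-110.0, -46.3, 51.9], [-105.0, -46.5, 51.4], [-100.0, -46.6, 51.1], [-95.0, -46.9, 51.3], [-90.0, -47.2, 50.8], [-85.0, -47.3, 50.4], [-80.0, -47.9, 50.6], [-75.0, -47.7, 50.2], [-70.0, -47.8, 49.8], [-65.0, -48.1, 49.9], [-60.0, -48.3, 49.8], [-55.0, -48.6, 49.2], [-50.0, -48.9, 49.1]]
-2.44909484547703 -2.362543732279538
```

The fence is parallel to my frame within about 0.5°. The case is about 2° over-rotated, with its front corner on the fence. A plate push from behind meets the fence-side end of its back face first, which squares it.

```bash
python3 -m handwheel '[[0,0.0026,0.018,0,0,0],[0,0,0.018,0,0,0],[0,0,0.018,0,0,0],[0,0,0.018,0,0,0],[0.005,0,0.018,0,0,0],[0.005,0,0,0,0,0],[0.005,0,0,0,0,0],[0.005,0,0,0,0,0]]'
python3 -m handwheel '[[0.005,-0.0002,0,0,0,0],[0.005,-0.0002,0,0,0,0],[0.005,-0.0002,0,0,0,0],[0.005,-0.0002,0,0,0,0],[0.005,-0.0002,0,0,0,0],[0.005,-0.0002,0,0,0,0],[0.005,-0.0002,0,0,0,0],[0.005,-0.0002,0,0,0,0]]'
python3 -c "
from h import *
st(); c,D,Z,m=wcase(); cv2.imwrite('pics/w6.png',c['img'][:,:,::-1])
e=np.array([(y,np.percentile(D[m&(abs(D[...,1]-y)<2)][:,0],1),np.percentile(D[m&(abs(D[...,1]-y)<2)][:,0],99)) for y in range(int(D[m][:,1].min())+15,int(D[m][:,1].max())-15,4)]);print(np.degrees(np.polyfit(e[:,0],e[:,1],1)[0]),np.degrees(np.polyfit(e[:,0],e[:,2],1)[0]),e[[0,-1]])
"

```

```text
time: 17.73
ee_pos: [0.5788, -0.072, 0.0314]
tcp_rot: [179.9, 0.0, 84.4]
wrist_force: [0.5, 0.5, 0.8]
opening: 0.0428
time: 18.4
ee_pos: [0.5814, -0.0327, 0.0318]
tcp_rot: [179.9, 0.1, 84.3]
wrist_force: [-0.8, -4.2, 3.2]
opening: 0.0426
t 18.40 tcp [ 0.5814 -0.0327  0.0318] rpy [1.7986e+02 9.0000e-02 8.4350e+01] dock mm [  -0.6 -107.2] F dock [-0.4 -4.3] Fz 3.2 open 0.0426 q [-3. 11. -8. 72. -0. 92.]
case 67792 [  2.3 -61.9] [101.1 112.7] 0.16 z 0.0407 pixbox [  115     0   304   304 67792]
-6.104638447373332 8.915581086874756 [[-103.          -23.29569469   19.75517602]
 [ -23.          -46.75284325   51.05638393]]
```

```bash
python3 -m handwheel '[[0.005,-0.0004,0,0,0,0],[0.005,-0.0004,0,0,0,0],[0.005,-0.0004,0,0,0,0],[0.005,-0.0004,0,0,0,0],[0.004,-0.0004,0,0,0,0],[0.002,-0.0002,0,0,0,0],[0,0,0,0,0,0],[0,0,0,0,0,0]]'
python3 -c "
from h import *
st(); c=cam('top'); cv2.imwrite('pics/t2.png',cv2.resize(c['img'][150:235,190:320,::-1],None,fx=6,fy=6,interpolation=cv2.INTER_CUBIC)) 
c=cam('wrist'); cv2.imwrite('pics/w7.png',c['img'][:,:,::-1])
"

```

```text
time: 19.12
ee_pos: [0.5816, -0.0064, 0.0312]
tcp_rot: [179.9, 0.0, 84.4]
wrist_force: [0.8, -2.4, 1.8]
opening: 0.0428
t 19.12 tcp [ 0.5816 -0.0064  0.0312] rpy [1.799e+02 1.000e-02 8.437e+01] dock mm [ -3. -81.] F dock [ 1.  -2.3] Fz 1.8 open 0.0428 q [-1. 11. -8. 72. -0. 95.]
```

View pics/w7.png

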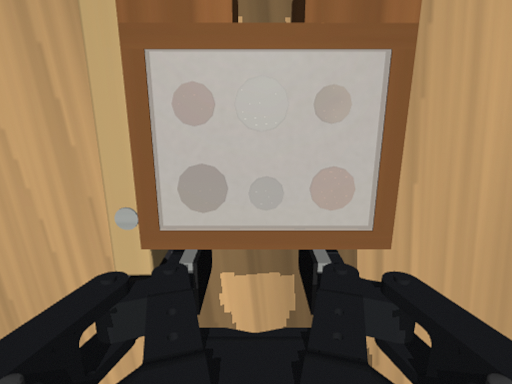

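The case is square against both fingers, with its centre about 1 mm off the fence line, inside the key's 3 mm clearance. I creep in from here.

```bash
python3 -m handwheel '[[0.002,-0.0003,0,0,0,0],[0.002,-0.0003,0,0,0,0],[0.002,-0.0003,0,0,0,0],[0.002,-0.0003,0,0,0,0],[0.002,-0.0003,0,0,0,0],[0.002,-0.0003,0,0,0,0],[0.002,-0.0003,0,0,0,0],[0.002,-0.0003,0,0,0,0]]'
python3 -c "
from h import *
st()"
python3 -m handwheel '[[0.0007,0,0,0,0,0],[0.0007,0,0,0,0,0],[0.0006,0,0,0,0,0],[0.0005,0,0,0,0,0],[0.0005,0,0,0,0,0],[0,0,0,0,0,0],[0,0,0,0,0,0],[0,0,0,0,0,0]]'
python3 -c "
from h import *
st()"

```

```text
time: 19.88
ee_pos: [0.5811, 0.009, 0.0305]
tcp_rot: [179.9, 0.1, 84.3]
wrist_force: [5.6, -7.9, -0.2]
opening: 0.0425
t 19.88 tcp [0.5811 0.009  0.0305] rpy [1.7988e+02 8.0000e-02 8.4340e+01] dock mm [ -5.  -65.7] F dock [ 6.3 -7.3] Fz -0.2 open 0.0425 q [ 1. 11. -8. 71. -0. 97.]
time: 20.55
ee_pos: [0.5813, 0.012, 0.0305]
tcp_rot: [179.9, 0.1, 84.3]
wrist_force: [5.0, -7.0, 0.6]
opening: 0.0423
t 20.55 tcp [0.5813 0.012  0.0305] rpy [1.799e+02 7.000e-02 8.434e+01] dock mm [ -5.1 -62.7] F dock [ 5.6 -6.4] Fz 0.6 open 0.0423 q [ 1. 11. -8. 71. -0. 97.]
```

```bash
python3 -m handwheel '[[0.0005,0,0,0,0,0],[0.0005,0,0,0,0,0],[0.0005,0,0,0,0,0],[0.0005,0,0,0,0,0],[0,0,0,0,0,0],[0,0,0,0,0,0],[0,0,0,0,0,0],[0,0,0,0,0,0]]'
python3 -c "
from h import *
st()"

```

```text
time: 21.22
ee_pos: [0.5814, 0.0128, 0.0305]
tcp_rot: [179.9, 0.2, 84.3]
wrist_force: [4.2, -13.5, 0.8]
opening: 0.0427
t 21.22 tcp [0.5814 0.0128 0.0305] rpy [179.89   0.21  84.29] dock mm [ -5.1 -61.9] F dock [  5.5 -13.1] Fz 0.8 open 0.0427 q [ 1. 11. -8. 71. -0. 97.]
```

```bash
python3 -m handwheel '[[0.0004,0,0,0,0,0],[0.0004,0,0,0,0,0],[0,0,0,0,0,0],[0,0,0,0,0,0],[0,0,0,0,0,0],[0,0,0,0,0,0],[0,0,0,0,0,0],[0,0,0,0,0,0]]'
python3 -c "
from h import *
st(); c,D,Z,m=wcase(); m[235:]=0
P=D[m]; print('case x edges by y'); 
for y in range(-45,20,15):
    q=P[abs(P[:,1]-y)<2][:,0]; print(y,q.min().round(1),q.max().round(1)) if len(q) else 0
k=(Z>.045)&(Z<.054)&(D[...,0]<0); print(D[k].mean(0) if k.any() else '')
cv2.imwrite('pics/w8.png',c['img'][:,:,::-1])"

```

```text
time: 21.88
ee_pos: [0.5814, 0.0128, 0.0305]
tcp_rot: [179.9, 0.3, 84.3]
wrist_force: [3.4, -18.1, 1.5]
opening: 0.0422
t 21.88 tcp [0.5814 0.0128 0.0305] rpy [179.89   0.29  84.26] dock mm [ -5.1 -61.9] F dock [  5.2 -17.7] Fz 1.5 open 0.0422 q [ 1. 11. -8. 71. -0. 97.]
case 69193 [ -0.4 -16.6] [101.6 111.5] 0.08 z 0.0408 pixbox [  118     0   309   307 69193]
case x edges by y
-45 -49.8 49.7
-30 -50.5 50.0
-15 -50.5 49.7
0 -50.7 50.3
15 -51.2 49.7
[-43.88835439 -77.16929333]
```

View pics/w8.png

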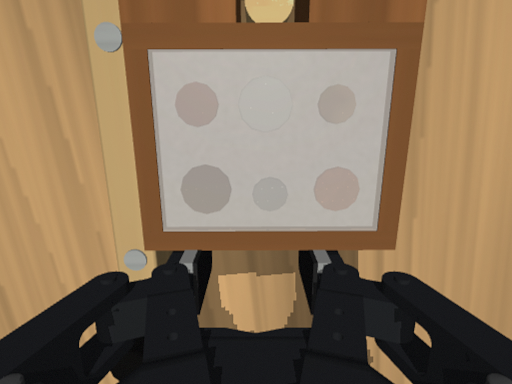

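The key is visible in the slot at (270,8). The case edges are at ±50 mm and it is held at about 17 N. I hold it there, then ease off.

```bash
python3 -m handwheel '[[0,0,0,0,0,0],[0,0,0,0,0,0],[0,0,0,0,0,0],[0,0,0,0,0,0],[0,0,0,0,0,0],[0,0,0,0,0,0],[0,0,0,0,0,0],[0,0,0,0,0,0]]'
python3 -m handwheel '[[0,0,0,0,0,0],[0,0,0,0,0,0],[0,0,0,0,0,0],[0,0,0,0,0,0],[0,0,0,0,0,0],[0,0,0,0,0,0],[0,0,0,0,0,0],[0,0,0,0,0,0]]'
python3 -m handwheel '[[-0.0005,0.0003,0,0,0,0],[-0.001,0,0,0,0,0],[-0.002,0,0,0,0,0],[-0.005,0,0,0,0,0],[-0.01,0,0,0,0,0],[-0.01,0,0,0,0,0],[0,0,-0.02,0,0,0],[0,0,-0.03,0,0,0]]'
python3 -m handwheel '[[0,0,-0.03,0,0,0],[0,0,-0.03,0,0,0],[0.005,0,-0.02,0,0,0],[0.005,0,0,0,0,0],[0.005,0,0,0,0,0],[0.005,0,0,0,0,0],[0,0,0,0,0,0],[0,0,0,0,0,0]]'
python3 -c "
from h import *
st(); c,D,Z,m=wcase()
P=D[m]; print('edges p0.5/99.5',np.percentile(P,[.5,99.5],axis=0).round(1))
k=(Z>.024)&(Z<.035); 
s=k&(D[...,1]>35)&(D[...,1]<75)&(D[...,0]>15)&(D[...,0]<48); print('stop y range',np.percentile(D[s][:,1],[1,99]) if s.any() else '')
f=k&(D[...,0]<-45)&(D[...,0]>-75)&(abs(D[...,1])<40); print('fence x range',np.percentile(D[f][:,0],[1,99]) if f.any() else '')
cv2.imwrite('pics/w9.png',c['img'][:,:,::-1])"

```

```text
time: 22.6
ee_pos: [0.5813, 0.0128, 0.0305]
tcp_rot: [179.9, 0.3, 84.3]
wrist_force: [3.9, -18.3, 1.9]
opening: 0.0431
time: 23.27
ee_pos: [0.5813, 0.0128, 0.0305]
tcp_rot: [179.9, 0.3, 84.3]
wrist_force: [2.8, -18.5, 0.6]
opening: 0.0426
time: 23.93
ee_pos: [0.576, -0.0139, 0.0776]
tcp_rot: [-179.6, 0.0, 84.3]
wrist_force: [0.7, 0.2, -0.5]
opening: 0.0431
time: 24.6
ee_pos: [0.5796, 0.0072, 0.1589]
tcp_rot: [-179.9, 0.0, 84.4]
wrist_force: [-0.2, 0.4, -0.3]
opening: 0.0427
t 24.60 tcp [0.5796 0.0072 0.1589] rpy [-1.7987e+02  1.0000e-02  8.4400e+01] dock mm [ -6.3 -67.6] F dock [-0.2  0.4] Fz -0.3 open 0.0427 q [ 1.  8.  4. 86.  0. 96.]
case 17629 [-0.4  0.2] [100.4 100.3] 0.13 z 0.0407 pixbox [  195    32   141   139 17629]
edges p0.5/99.5 [[-50.  -49.6]
 [ 49.   49.5]]
stop y range [52.68288258 67.60185864]
fence x range [-68.38069735 -52.7601407 ]
```

View pics/w9.png

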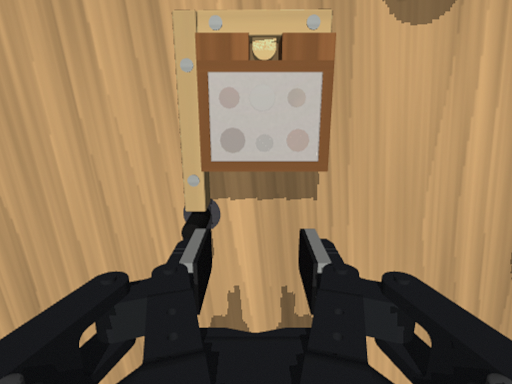

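The key is centred in the slot, at (264,48) between the slot walls at columns 248 and 282. The case lies along both fence and stop, and the gripper is clear. I'm handing in.

```bash
python3 -c "
from h import *
print(order.job_done())"
```

```text
the job is handed in; nothing more can be done
None
```

The case is in the dock with the key in its slot, square to the fence and stop, and I handed the job in at about 24.6 s of the 69 s. The hand-in gave no verdict.

**What I did:**
- I first pushed the case about 24 mm along the dock's +x with two spread fingers, to square it and give a better lever arm.
- I then pushed it onto the post and swung it a quarter turn.
- Last, I slid it along the fence onto the key and held it pressed for more than 1.3 s, then let go.

**Last checks:**
- **Position:** the wrist camera put the case at (-0.4, +0.2) mm in the dock frame, about 0.1° off square. The key is centred in the slot and the gripper is clear of everything.
- **Home press:** the wrist read about 18 N, somewhat above the 15 N asked. Table friction takes up to 4 N of that, so the stop should have felt about 14 N or more.
- **Turn:** the wrist read about 11 N at 28° and 8 to 9 N at 44°, more than sliding alone needs, so the case was bearing on the post. I had no direct reading of the post force.
- **Highest force seen:** about 21 N, early in the turn.

**Disagreements:**
- The dock yaw estimates ranged from -5.0° to -5.8°; I used -5.6°.
- After the turn the case was about 2° over-rotated. The sliding push corrected this.

I did not re-measure the jar, lid and cup, but no move came near them.

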